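# Set the casting rings on their crucible formers

## Task

Set each of the four steel casting rings upright on the rubber crucible former of the same shape and size, flat on its plate with the hump inside it, and turn the oval and the square ring to line up with the outlines of their formers. Lower the rings into place, do not drop them, and leave the plaster cast and the glass beaker where they are.

Things in the scene. Friction and masses are not known exactly. Their poses are not given: they have to be found in the camera images.
- small_ring: Small round casting ring, stainless steel tube of outer diameter 40 mm, 48 mm tall, about 0.13 kg; open at both ends, wall 3 mm, loose, standing upright on the bench; origin at the centre of its underside, z up. 
- large_ring: Large round casting ring, stainless steel tube of outer diameter 60 mm, 56 mm tall, about 0.23 kg; open at both ends, wall 3 mm, loose, standing upright on the bench; origin at the centre of its underside, z up. 
- oval_ring: Oval casting ring, stainless steel sleeve 66 mm long (its x axis) and 38 mm wide (its y axis) with two flat long sides 28 mm long and half-round ends, 50 mm tall, about 0.18 kg; open at both ends, wall 3 mm, loose, standing upright on the bench; origin at the centre of its underside, z up. 
- square_ring: Square casting ring, stainless steel sleeve 48 x 48 mm outside, sides along its x and y axes, 50 mm tall, about 0.2 kg; open at both ends, wall 3 mm, loose, standing upright on the bench; origin at the centre of its underside, z up. 
- small_former: Dark grey rubber crucible former, fixed to the bench: flat 6 mm base plate 56 mm in diameter with a central hump (18 mm in diameter at its foot) rising 10 mm above the plate and narrowing upward. Origin: centre of its underside, z up. Seated, its ring's underside lies flat on the plate, 6 mm above the bench, hump inside.
- large_former: Dark grey rubber crucible former, fixed to the bench: flat 6 mm base plate 76 mm in diameter with a central hump (38 mm in diameter at its foot) rising 10 mm above the plate and narrowing upward. Origin: centre of its underside, z up. Seated, its ring's underside lies flat on the plate, 6 mm above the bench, hump inside.
- oval_former: Dark grey rubber crucible former, fixed to the bench: flat 6 mm base plate of oval outline, 82 mm along its x axis and 54 mm along its y axis, with a central hump (oval, 44 x 16 mm at its foot, long along x) rising 10 mm above the plate and narrowing upward. Origin: centre of its underside, z up. Seated, its ring's underside lies flat on the plate, 6 mm above the bench, hump inside. Long axes of ring and former parallel.
- square_former: Dark grey rubber crucible former, fixed to the bench: flat 6 mm base plate 64 x 64 mm, sides along its x and y axes, with a central hump (square, 26 x 26 mm at its foot, stepped) rising 10 mm above the plate and narrowing upward. Origin: centre of its underside, z up. Seated, its ring's underside lies flat on the plate, 6 mm above the bench, hump inside. Ring's sides parallel to the plate's; any quarter turn is the same.
- cast: Bystander: plaster dental cast with a horseshoe row of teeth, 50 x 62 mm, 27 mm tall, loose on the bench to the robot's left of the work. Origin at the centre of its underside.
- beaker: Bystander: open glass beaker, 68 mm in diameter, 75 mm tall, loose on the bench to the right of the work. Origin at the centre of its underside.
Things that resemble listed ones, but are neither listed nor needed, are in the scene too. Leave any yellow look-alike of the square_former alone.

How it is judged:
At the end, for the whole second after the job is handed in: Each ring on its own former: centres within 10 mm, underside within 3 mm of the plate's top, upright within 5 degrees; oval's long axis and square's sides within 15 degrees of the former's (half turns, and quarter turns of the square, are equal); all released and at rest (horizontal distance between small_ring and small_former below 0.01 m and z of small_ring in the frame of small_former between 0.003 and 0.009 m and angle between each of small_ring, large_ring, oval_ring, square_ring's own z axis and vertical below 0.09 rad and linear speed of each of small_ring, large_ring, oval_ring, square_ring below 0.02 m/s and angular speed of each of small_ring, large_ring, oval_ring, square_ring below 0.15 rad/s and contact force between the fingers and small_ring below 0.05 N and horizontal distance between large_ring and large_former below 0.01 m and z of large_ring in the frame of large_former between 0.003 and 0.009 m and contact force between the fingers and large_ring below 0.05 N and horizontal distance between oval_ring and oval_former below 0.01 m and z of oval_ring in the frame of oval_former between 0.003 and 0.009 m and contact force between the fingers and oval_ring below 0.05 N and horizontal distance between square_ring and square_former below 0.01 m and z of square_ring in the frame of square_former between 0.003 and 0.009 m and contact force between the fingers and square_ring below 0.05 N and angle between the x axis of oval_ring and the x axis of oval_former, either way round below 0.26 rad and (angle between the x axis of square_ring and the x axis of square_former, either way round below 0.26 rad or angle between the x axis of square_ring and the y axis of square_former, either way round below 0.26 rad)); the robot touches nothing.
It fails at once if a ring was dropped or thrown (over 0.6 m/s out of the fingers, a fall of about 18 mm) ((linear speed of small_ring above 0.6 m/s and contact force between the fingers and small_ring below 0.05 N) or (linear speed of large_ring above 0.6 m/s and contact force between the fingers and large_ring below 0.05 N) or (linear speed of oval_ring above 0.6 m/s and contact force between the fingers and oval_ring below 0.05 N) or (linear speed of square_ring above 0.6 m/s and contact force between the fingers and square_ring below 0.05 N)).
It fails at once if the plaster cast was shifted by more than 20 mm or tipped (distance of cast from where it was at the start of the episode above 0.02 m or angle between cast's own z axis and vertical above 0.3 rad).
It fails at once if the glass beaker was shifted by more than 20 mm or tipped (distance of beaker from where it was at the start of the episode above 0.02 m or angle between beaker's own z axis and vertical above 0.3 rad).
It also fails if it takes over 99 s, if anything falls off the work surface, if the arm or the gripper's body presses on something with over 40 N, if the wrist force passes 120 N, or if a joint passes its speed limit or range.

## Robot

A 6-joint arm with a two-finger parallel gripper is mounted at the origin on the work surface. World frame = base frame: x ahead of the robot, y to its left, z up, the work surface at z = 0. Lengths are in m, angles in rad, forces in N, time in s.
With the tool pointing down it reaches from about 0.25 to 0.775 m from the base axis. Payload 4 kg.
Tool frame: the origin (TCP) lies at the very end of the fingers, on their centre line; the grasp point (between the pads) lies hold_point_z behind it (hold_point_z is the distance from the TCP to the grasp point, in m); z points along the fingers, y is the direction in which the jaws open and shut (so a half turn about z gives the same grasp; the last joint's range is limited). The gripper opens to 94 mm and grips with 3 to 60 N. Pads are 16 mm wide; open, the fingers measure 119 mm over their backs; the gripper's body (75 mm by 177 mm) begins 78 mm behind the grasp point.
Start: joints at [1.178, 0.087, 1.371, -0, 1.684, -0.103], TCP at [0.157, 0.527, 0.206] pointing down, gripper open.
Joint ranges: [-3.1, 3.1], [-0.76, 2.03], [0.27, 2.55], [-1.08, 4.22], [0.17, 2.65], [-2.57, 2.57]. Speed limits (rad/s): [2.79, 2.79, 3.14, 3.14, 3.14, 3.14].

## Interface

Orientations are given as [roll, pitch, yaw] about the fixed x, y, z axes, in that order (R = Rz(yaw) Ry(pitch) Rx(roll)).
In Python, from bench import * gives the robot as it stands.
- The arm moves only by the tool step_arm, never from a script. Its argument "increments" is text: rows parted by semicolons, each of 6 numbers parted by spaces: the shift along the tool's x, y, z in cm, then the turn, a rotation vector about the tool's x, y, z in rad. A call has 1 to 5 rows; each row shifts and turns the commanded pose from where the row before left it, along the tool's axes as they then stand; what a row does not reach is not made up. A row lasts 1/10 s, in which the tool goes at most 50 mm and 8.59 degrees, less where a joint would pass 70% of its speed; a pose out of reach is approached as far as the arm can. A call is refused whole if a number of a shift passes 5 or a number of a turn 0.15, either way. A call with a gripper value outside its range is refused whole. "claw" is the gripper's target within -1 to 1 (shut at 1, half-way at 0, fully open at -1), set as the call begins (left out, the last holds). The fingers move at their own pace and stop on an object; the grip force is fixed at half the most. Time passes only in rows, so rows that do not move let the fingers close. It gives the time, the measured TCP pose, the force and the opening at its end, in the units of the state.
- get_obs(): the state, without advancing time (a new reading comes with each control period).
- snapshot(name): name is "scene" or "side" or "wrist"; returns the picture (480x640x3 uint8, red, green, blue); there is no depth.
- calibration(name): a dict with "camera_matrix" (3x3 intrinsics, pixels), "eye" and "orientation" of the camera in the world; the wrist camera has in their place "tool_from_camera" (4x4, takes a point from camera to tool coordinates, whose origin is the TCP and whose axes are the flange's). Camera axes: x right, y up, looking along -z (the intrinsics and any distortion apply to the point x, -y, -z); pixel columns grow to the right and rows downward; lengths in m; the calibration is good to about 2 mm. A picture is of the moment at which its call begins: read the wrist's pose just before it. calibration takes no time and is no camera call.
- close_job(): hands the job in, once; it reports no verdict.
The state is a dict: "time": time; "joint_positions": joint angles; "qvel": joint speeds; "joint_torque": joint torques, N m; "tool_pos": TCP position; "ee_rot": TCP orientation; "wrist_force": force on the tool from outside, world axes, zero at the start; "wrist_torque": the same for the moment, N m; "width": finger opening in m.
Only numpy, scipy, OpenCV 4.12 (cv2) and the standard library are available. Lean on these libraries where they do the work, as an engineer would, in place of code of your own. Each camera call takes 0.05 s, during which the arm holds its last target. There are 200 camera calls.

## Working session

There is one attempt and no reset: what is moved stays moved. The work goes in short steps, Python scripts to look and compute and a tool call to move; the robot and the scene stay as the last step left them, time stands still between calls to the robot, and variables do not carry over. Pictures are saved under pics/ and viewed, about 12 in all and at most 16, crops included, and the job is handed in when it is done.

Besides the shell and the picture viewer there is one more tool, called after "Call:" in YAML: its name, and indented under it one key for each argument. step_arm: Moves the arm, as the interface text tells. Its arguments: {"type":"object","properties":{"increments":{"type":"string"},"claw":{"type":"number"}},"required":["increments"]}

```bash
mkdir -p pics; ls; python3 - <<'E'
from bench import *
import cv2
o=get_obs();print(o)
for n in("scene","side","wrist"):
    im=snapshot(n);cv2.imwrite(f"pics/{n}0.png",im[:,:,::-1]);print(n,calibration(n))
E
```

```text
pics
{'time': 0.0, 'joint_positions': array([ 1.17789905e+00,  8.79494007e-02,  1.37220517e+00, -1.12644213e-05,
        1.68359853e+00, -1.03079948e-01]), 'qvel': array([-0.00027338,  0.00034209, -0.00012183,  0.00116753,  0.00010291,
        0.00125421]), 'joint_torque': array([-2.47733391e-03, -3.40198731e+01, -3.02419209e+01,  7.14308512e-02,
        3.35376954e-02, -2.06872000e-04]), 'tool_pos': array([0.15696963, 0.52656783, 0.20433214]), 'ee_rot': array([-3.13944252e+00, -2.11168427e-04,  2.85177384e+00]), 'wrist_force': array([-0.354959  , -0.52812888,  0.19503521]), 'wrist_torque': array([-0.03202547,  0.00513785, -0.04427323]), 'width': 0.09397408414985721}
scene {'camera_matrix': array([[513.6951373 ,   0.        , 327.33704944],
       [  0.        , 513.6951373 , 241.89138716],
       [  0.        ,   0.        ,   1.        ]]), 'eye': array([0.99951741, 0.56208279, 0.95726488]), 'orientation': array([0.65133916, 0.01059056, 2.48490303])}
side {'camera_matrix': array([[573.92015739,   0.        , 326.6519879 ],
       [  0.        , 573.92015739, 242.35625317],
       [  0.        ,   0.        ,   1.        ]]), 'eye': array([ 0.37556905, -0.8342347 ,  1.13637806]), 'orientation': array([ 0.66290653, -0.01343023, -0.22608194])}
wrist {'camera_matrix': array([[406.61326843,   0.        , 317.48101308],
       [  0.        , 406.61326843, 239.60339521],
       [  0.        ,   0.        ,   1.        ]]), 'tool_from_camera': array([[ 8.45782200e-05,  9.70031769e-01,  2.42978106e-01,
         7.06472404e-02],
       [ 9.99999996e-01, -7.21306754e-05, -6.01254707e-05,
         6.46212549e-04],
       [-4.07974418e-05,  2.42978110e-01, -9.70031771e-01,
        -1.79808480e-01],
       [ 0.00000000e+00,  0.00000000e+00,  0.00000000e+00,
         1.00000000e+00]])}
```

View pics/scene0.png

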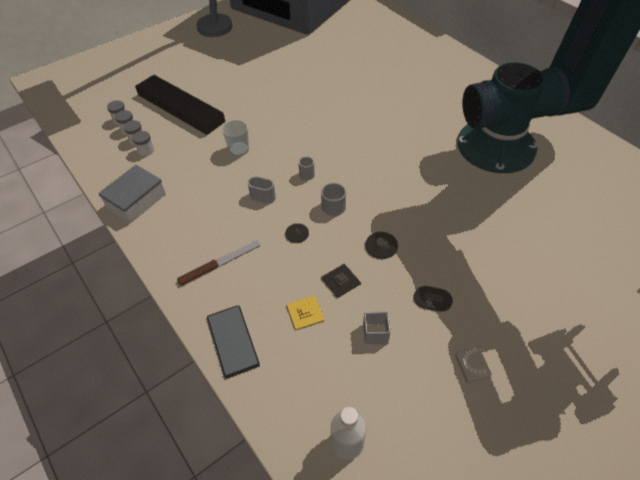

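View pics/side0.png

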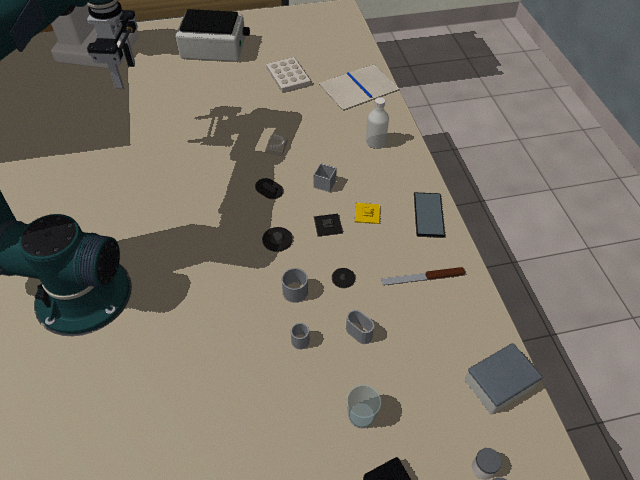

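The scene view shows the formers at about: small (297,233), large (381,244), square (341,279), oval (433,298). The rings are at oval (262,190), small (306,168), large (333,199), square (376,327). The side view shows the same things. The cast is at (474,364) and the beaker at (235,138).

```bash
cat > h.py <<'E'
import numpy as np,cv2
from scipy.spatial.transform import Rotation as R
from bench import *
def rpy(a): return R.from_euler('xyz',a).as_matrix()
def cam(name,obs=None):
    c=calibration(name);K=c["camera_matrix"]
    if name!="wrist": return K,rpy(c["orientation"]),np.array(c["eye"])
    T=c["tool_from_camera"];Rt=rpy(obs["ee_rot"])
    return K,Rt@T[:3,:3],Rt@T[:3,3]+obs["tool_pos"]
def ray(C,uv,z):
    K,Rc,e=C;uv=np.atleast_2d(uv).astype(float)
    d=np.c_[(uv[:,0]-K[0,2])/K[0,0],-(uv[:,1]-K[1,2])/K[1,1],-np.ones(len(uv))]@Rc.T
    return e+d*((z-e[2])/d[:,2])[:,None]
def proj(C,p):
    K,Rc,e=C;q=(np.atleast_2d(p)-e)@Rc
    return np.c_[K[0,0]*q[:,0]/-q[:,2]+K[0,2],K[1,1]*q[:,1]/q[:,2]+K[1,2]]
E
python3 - <<'E'
from h import *
S=cam("scene");D=cam("side")
pts=dict(smallF=((297,233),(343,277),.006),largeF=((381,244),(278,239),.006),sqF=((341,279),(328,224),.006),ovF=((433,298),(269,188),.006),
 smallR=((306,161),(300,329),.048),largeR=((333,191),(295,275),.056),ovR=((262,183),(360,320),.05),sqR=((376,319),(325,171),.05),cast=((474,364),(275,145),.02),beaker=((236,130),(364,397),.06),yellow=((306,313),(368,213),.006))
for k,(a,b,z) in pts.items(): print(k,ray(S,a,z)[0,:2].round(3),ray(D,b,z)[0,:2].round(3))
E
```

```text
smallF [ 0.605 -0.084] [ 0.603 -0.088]
largeF [0.471 0.063] [0.471 0.059]
sqF [0.604 0.082] [0.605 0.08 ]
ovF [0.479 0.241] [0.478 0.237]
smallR [ 0.469 -0.23 ] [ 0.471 -0.227]
largeR [ 0.484 -0.101] [ 0.487 -0.092]
ovR [ 0.6   -0.233] [ 0.603 -0.235]
sqR [0.626 0.221] [0.63  0.225]
cast [0.529 0.401] [0.521 0.385]
beaker [ 0.552 -0.429] [ 0.563 -0.41 ]
yellow [0.715 0.103] [0.715 0.094]
```

Call:
step_arm:
  increments: "-4.3 -1.55 0 0 0 0;-4.3 -1.55 0 0 0 0;-4.3 -1.55 0 0 0 0;-4.3 -1.55 0 0 0 0;-4.3 -1.55 0 0 0 0"
  claw: -1

```text
time: 0.65
tool_pos: [0.3421, 0.39, 0.2052]
ee_rot: [-3.141, -0.0, 2.852]
wrist_force: [-0.6, -0.4, 0.4]
width: 0.094
```

Call:
step_arm:
  increments: "-4.3 -1.55 0 0 0 0;-4.3 -1.55 0 0 0 0;-4.3 -1.55 0 0 0 0;-4.3 -1.55 0 0 0 0;-4.3 -1.55 0 0 0 0"

```text
time: 1.15
tool_pos: [0.5261, 0.2543, 0.2051]
ee_rot: [-3.141, -0.001, 2.852]
wrist_force: [-0.0, 1.0, 0.8]
width: 0.0939
```

Call:
step_arm:
  increments: "-4.3 -1.55 0 0 0 0;-4.3 -1.55 0 0 0 0;0 0 0 0 0 0"

```text
time: 1.45
tool_pos: [0.6018, 0.197, 0.2031]
ee_rot: [-3.139, -0.001, 2.845]
wrist_force: [-0.1, 0.3, -0.4]
width: 0.0941
```

```bash
python3 - <<'E'
from h import *
import bench;print([k for k in dir(bench) if 'hold' in k.lower()], getattr(bench,'hold_point_z',None))
o=get_obs();np.save("pics/o1.npy",o,allow_pickle=True);im=snapshot("wrist");cv2.imwrite("pics/w1.png",im[:,:,::-1])
print(o["tool_pos"],o["ee_rot"],o["time"])
C=cam("wrist",o);print(proj(C,[[.604,-.086,.006],[.471,.061,.006],[.605,.081,.006],[.479,.239,.006],[.628,.223,.05]]).round())
E
```

```text
['hold_point_z'] 0.0188
[0.60177734 0.19699674 0.20310857] [-3.13892753e+00 -6.87762416e-04  2.84539196e+00] 1.45
[[ 46. 299.]
 [129. 121.]
 [203. 253.]
 [322.  67.]
 [356. 245.]]
```

View pics/w1.png

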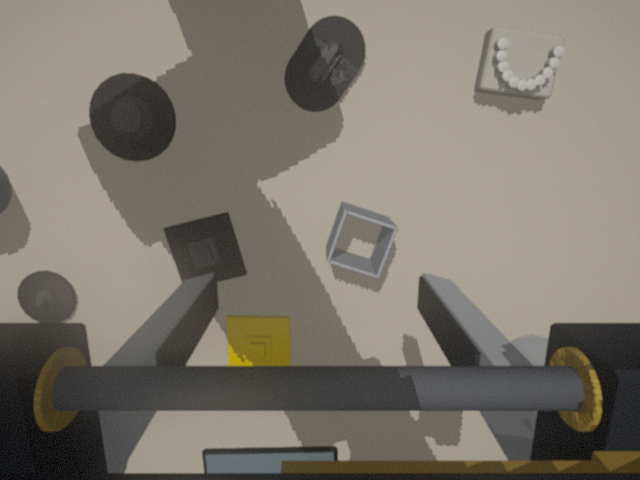

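The wrist view shows these: oval former (325,64), large former (133,116), square former (205,248), small former (47,297), square ring (361,240), yellow decoy (259,342), cast (520,62).

```bash
cat > formers.py <<'E'
from h import *
def formers(im,C,zz=.006,th=70,seeds=()):
    g=cv2.cvtColor(im,cv2.COLOR_RGB2GRAY)
    m=(g<th).astype(np.uint8)*255; m=cv2.morphologyEx(m,cv2.MORPH_OPEN,np.ones((3,3)))
    m=cv2.morphologyEx(m,cv2.MORPH_CLOSE,np.ones((9,9)))
    for c in cv2.findContours(m,cv2.RETR_EXTERNAL,cv2.CHAIN_APPROX_NONE)[0]:
        if not 1000<cv2.contourArea(c)<20000: continue
        P=ray(C,c[:,0,:],zz)[:,:2]*1000
        r=cv2.minAreaRect(P.astype(np.float32)); print(c[:,0].mean(0).round(),"c",np.round(r[0],1),"size",np.round(r[1],1),"ang",round(r[2],1))
E
python3 - <<'E'
from formers import *
o=np.load("pics/o1.npy",allow_pickle=True).item();C=cam("wrist",o);im=cv2.imread("pics/w1.png")[:,:,::-1]
g=cv2.cvtColor(im.copy(),cv2.COLOR_RGB2GRAY);print([g[y,x] for x,y in[(110,116),(133,150),(310,90),(180,240),(60,315),(200,130),(320,130),(250,240)]])
for th in(55,65,75): print(th);formers(im.copy(),C,.006,th)
cv2.imwrite("pics/c1.png",cv2.resize(cv2.imread("pics/w1.png")[190:290,310:410],None,fx=6,fy=6,interpolation=cv2.INTER_CUBIC))
E
```

```text
[np.uint8(57), np.uint8(40), np.uint8(52), np.uint8(57), np.uint8(79), np.uint8(106), np.uint8(113), np.uint8(111)]
55
[259. 456.] c [809.9 134.9] size [715.9 165.8] ang 73.2
[590. 394.] c [871.2 419.5] size [118.  162.9] ang 74.4
[455. 344.] c [772.2 293.9] size [58.7 29.6] ang 14.7
[212. 233.] c [594.   91.2] size [48.2 41.4] ang 87.1
[141. 125.] c [480.4  70.5] size [50.5 72.5] ang 25.9
[304.  70.] c [474.4 221.7] size [30.6 52.7] ang 79.0
65
[295. 381.] c [758.9 110.6] size [296.   60.1] ang 66.0
[449. 335.] c [761.6 289.4] size [87.8 31.7] ang 18.0
[208. 261.] c [623.5  83.8] size [ 63.7 102.3] ang 88.5
[134. 120.] c [476.1  66.7] size [61.5 75.3] ang 13.8
[311.  75.] c [481.4 223.7] size [63.1 40.6] ang 9.1
75
[132. 117.] c [470.2  65.2] size [75.5 73.4] ang 67.0
[327.  65.] c [477.2 240.4] size [52.8 79.9] ang 38.4
```

View pics/c1.png

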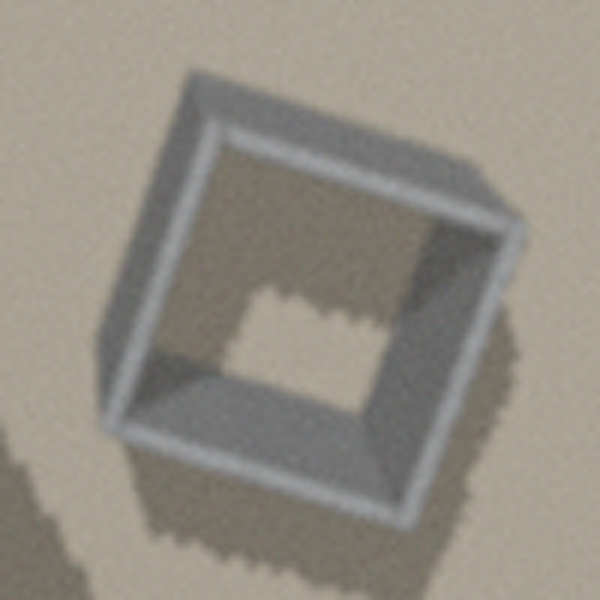

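The crop shows the square ring's top rim corners at crop (208,118), (525,222), (408,528), (103,430), with a scale of 6 and an offset of (310,190).

```bash
python3 - <<'E'
from formers import *
o=np.load("pics/o1.npy",allow_pickle=True).item();C=cam("wrist",o);im=cv2.imread("pics/w1.png")[:,:,::-1].copy()
c=np.array([[208,118],[525,222],[408,528],[103,430]])/6+[310,190]
P=ray(C,c,.05)[:,:2]*1000;print(P.round(1),P.mean(0))
for a in range(4): d=P[(a+1)%4]-P[a];print("edge",np.hypot(*d).round(1),np.degrees(np.arctan2(d[1],d[0])).round(1))
F=ray(C,[[164,228],[229,212],[246,275]],.006)[:,:2]*1000;print("sqF",F.round(1),(F[0]+F[2])/2)
for a in range(2): d=F[a+1]-F[a];print("edge",np.hypot(*d).round(1),np.degrees(np.arctan2(d[1],d[0])).round(1))
for th in(80,88): print(th);formers(im,C,.006,th)
E
```

```text
[[596.  222.6]
 [623.  260.8]
 [661.9 233.6]
 [635.  195.8]] [628.97440243 228.19693789]
edge 46.8 54.8
edge 47.4 -35.0
edge 46.4 -125.5
edge 47.2 145.5
sqF [[571.1  54.1]
 [574.6 118.5]
 [638.2 113. ]] [604.63700867  83.55234839]
edge 64.5 86.9
edge 63.8 -4.9
80
[133. 117.] c [469.8  65.4] size [75.9 73.4] ang 73.0
[325.  64.] c [477.2 240.6] size [53.4 80.3] ang 38.1
88
[133. 117.] c [470.1  65.1] size [75.5 74.6] ang 68.2
[324.  64.] c [477.3 240.7] size [54.2 81.3] ang 38.4
```

```bash
cat > go.py <<'E'
import sys
from h import *
def go(x,y,z,yawdeg=None):
    o=get_obs();Rt=rpy(o["ee_rot"]);yaw=o["ee_rot"][2];p=o["tool_pos"]
    d=np.array([x,y,z])-p;f=np.array([np.cos(yaw),np.sin(yaw)]);l=np.array([np.sin(yaw),-np.cos(yaw)])
    s=f"at {p.round(4)} yaw {np.degrees(yaw):.1f} w {o['width']:.4f} t {o['time']:.2f}: shift cm {100*d[:2]@f:.2f} {100*d[:2]@l:.2f} {-100*d[2]:.2f}"
    if yawdeg is not None: s+=f" turn {-(np.radians(yawdeg)-yaw+np.pi)%(2*np.pi)-np.pi if 0 else -((np.radians(yawdeg)-yaw+np.pi)%(2*np.pi)-np.pi):.3f}"
    print(s)
if __name__=="__main__": go(*map(float,sys.argv[1:]))
E
python3 go.py .629 .228 .02 144.8
```

```text
at [0.5998 0.1991 0.2036] yaw 163.2 w 0.0939 t 1.50: shift cm -1.96 3.61 18.36 turn 0.320
```

Call:
step_arm:
  increments: "-1 1.8 1 0 0 0;-1 1.8 1 0 0 0;0 0 3 0 0 0.11;0 0 3 0 0 0.11;0 0 2.4 0 0 0.1"

```text
time: 2.0
tool_pos: [0.6261, 0.2315, 0.0995]
ee_rot: [-3.14, -0.002, 2.529]
wrist_force: [-0.1, 0.2, -0.8]
width: 0.0936
```

Call:
step_arm:
  increments: "0 0 0 0 0 0;0 0 0 0 0 0"

```text
time: 2.2
tool_pos: [0.6271, 0.231, 0.1017]
ee_rot: [-3.141, -0.001, 2.535]
wrist_force: [0.2, -0.4, 0.2]
width: 0.094
```

```bash
python3 go.py .629 .228 .02 144.8; python3 - <<'E'
from h import *
o=get_obs();im=snapshot("wrist");cv2.imwrite("pics/w2.png",im[:,:,::-1])
C=cam("wrist",o);P=np.array([[596.,222.6],[623,260.8],[661.9,233.6],[635,195.8]])/1000
q=proj(C,np.c_[P,np.full(4,.05)]);print(q.round(0))
v=im[:,:,::-1].copy();[cv2.drawMarker(v,tuple(int(t) for t in a),(0,0,255),0,12) for a in q];cv2.imwrite("pics/w2m.png",v)
np.save("pics/o2.npy",o,allow_pickle=True)
E
```

```text
at [0.6271 0.231  0.1017] yaw 145.3 w 0.0940 t 2.20: shift cm -0.33 -0.14 8.17 turn 0.008
[[274. 227.]
 [355. 227.]
 [353. 303.]
 [277. 302.]]
```

View pics/w2m.png

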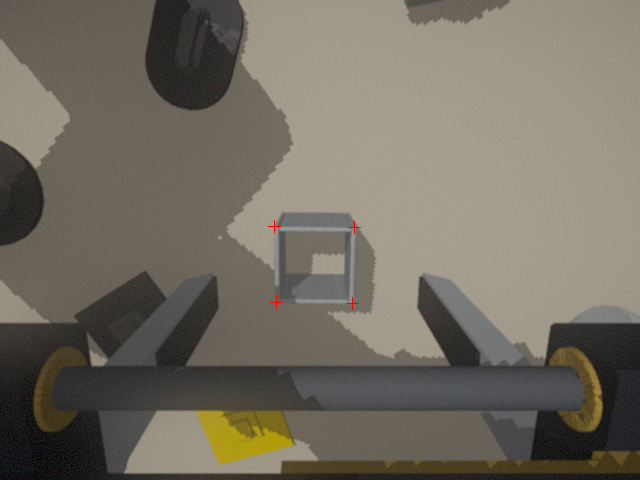

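The predicted rim corners (red) coincide with the ring and the jaws are square to its sides, so I'm descending to grip.

Call:
step_arm:
  increments: "-0.3 -0.1 2.5 0 0 0;0 0 3 0 0 0;0 0 2.0 0 0 0;0 0 0.6 0 0 0;0 0 0 0 0 0"

```text
time: 2.75
tool_pos: [0.6302, 0.2279, 0.0214]
ee_rot: [3.141, 0.0, 2.533]
wrist_force: [0.0, 0.4, 0.3]
width: 0.094
```

Call:
step_arm:
  increments: "0 0 0 0 0 0;0 0 0 0 0 0;0 0 0 0 0 0;0 0 0 0 0 0;0 0 0 0 0 0"
  claw: 1

```text
time: 3.25
tool_pos: [0.63, 0.2277, 0.0209]
ee_rot: [3.141, 0.0, 2.532]
wrist_force: [0.2, 0.3, -0.0]
width: 0.0575
```

Call:
step_arm:
  increments: "0 0 0 0 0 0;0 0 0 0 0 0;0 0 0 0 0 0"

```text
time: 3.55
tool_pos: [0.6298, 0.2275, 0.0205]
ee_rot: [-3.141, -0.0, 2.532]
wrist_force: [-0.0, -1.0, 1.4]
width: 0.0479
```

Call:
step_arm:
  increments: "0 0 0 0 0 0;0 0 -1 0 0 0;0 0 -2 0 0 0;0 0 -2 0 0 0;0 0 0 0 0 0"

```text
time: 4.05
tool_pos: [0.6321, 0.2285, 0.0745]
ee_rot: [3.136, 0.004, 2.532]
wrist_force: [-0.6, 0.7, -2.2]
width: 0.0478
```

```bash
python3 go.py .6046 .0835 .0265 176
```

```text
at [0.6321 0.2285 0.0745] yaw 145.1 w 0.0478 t 4.05: shift cm -6.05 -13.46 4.80 turn -0.540
```

Call:
step_arm:
  increments: "-1.2 -2.7 0 0 0 0;-1.2 -2.7 0 0 0 0;-1.2 -2.7 0 0 0 0;-1.2 -2.7 0 0 0 0;-1.2 -2.7 0 0 0 0"

```text
time: 4.55
tool_pos: [0.6007, 0.0816, 0.0691]
ee_rot: [-3.141, -0.002, 2.532]
wrist_force: [0.8, -0.3, -1.7]
width: 0.0479
```

Call:
step_arm:
  increments: "0 0 0 0 0 -0.13;0 0 0 0 0 -0.14;0 0 0 0 0 -0.14;0 0 0 0 0 -0.13;0 0 0 0 0 0"

```text
time: 5.05
tool_pos: [0.601, 0.0826, 0.0691]
ee_rot: [-3.142, -0.002, 3.071]
wrist_force: [-0.4, -0.1, -1.6]
width: 0.0477
```

```bash
python3 - <<'E'
from h import *
o=get_obs();im=snapshot("wrist")
C=cam("wrist",o);P=np.array([[571.1,54.1],[574.6,118.5],[638.2,113],[634.7,48.6]])/1000
q=proj(C,np.c_[P,np.full(4,.006)])
v=im[:,:,::-1].copy();[cv2.drawMarker(v,tuple(int(t) for t in a),(0,0,255),0,12) for a in q];cv2.imwrite("pics/w3.png",v)
E
python3 go.py .6046 .0835 .0265 176
```

```text
at [0.6011 0.0826 0.0693] yaw 175.8 w 0.0482 t 5.10: shift cm -0.34 0.11 4.28 turn -0.003
```

View pics/w3.png

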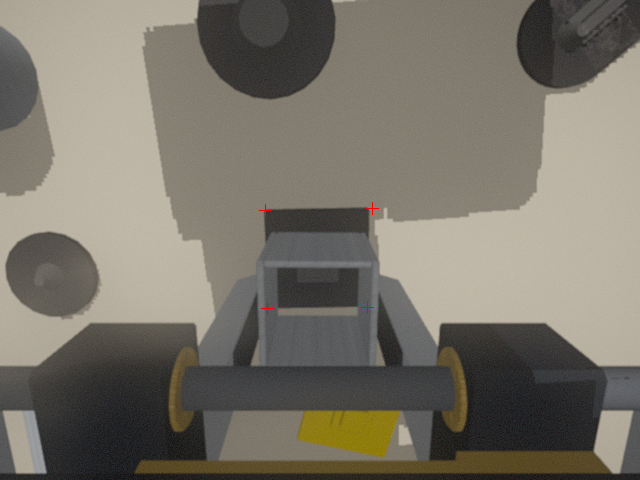

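Call:
step_arm:
  increments: "-0.3 0.1 1.5 0 0 0;0 0 1.5 0 0 0;0 0 0.8 0 0 0;0 0 0.3 0 0 0;0 0 0 0 0 0"

```text
time: 5.6
tool_pos: [0.6041, 0.0834, 0.0283]
ee_rot: [-3.141, -0.002, 3.071]
wrist_force: [-0.5, 0.8, -1.6]
width: 0.0478
```

Call:
step_arm:
  increments: "0 0 0.1 0 0 0;0 0 0 0 0 0"

```text
time: 5.8
tool_pos: [0.6053, 0.0834, 0.0291]
ee_rot: [3.141, 0.001, 3.072]
wrist_force: [0.3, -0.0, -2.6]
width: 0.0477
```

Call:
step_arm:
  increments: "0 0 0.1 0 0 0;0 0 0 0 0 0"

```text
time: 6.0
tool_pos: [0.605, 0.0835, 0.0278]
ee_rot: [3.141, 0.001, 3.072]
wrist_force: [0.1, -0.1, -2.3]
width: 0.048
```

Call:
step_arm:
  increments: "0 0 0.1 0 0 0;0 0 0 0 0 0"

```text
time: 6.2
tool_pos: [0.6049, 0.0834, 0.0266]
ee_rot: [3.141, 0.0, 3.072]
wrist_force: [-0.2, -0.1, -2.0]
width: 0.0481
```

Call:
step_arm:
  increments: "0 0 0.1 0 0 0;0 0 0 0 0 0"

```text
time: 6.4
tool_pos: [0.6049, 0.0834, 0.0265]
ee_rot: [3.142, 0.001, 3.072]
wrist_force: [-2.9, 0.2, 3.4]
width: 0.0477
```

Call:
step_arm:
  increments: "0 0 0.1 0 0 0;0 0 0 0 0 0"

```text
time: 6.6
tool_pos: [0.6049, 0.0834, 0.0265]
ee_rot: [3.142, 0.001, 3.072]
wrist_force: [-3.5, -0.1, 6.4]
width: 0.0476
```

The upward force shows the ring resting on the plate, so I'm releasing it.

Call:
step_arm:
  increments: "0 0 -0.1 0 0 0;0 0 0 0 0 0;0 0 0 0 0 0;0 0 0 0 0 0;0 0 0 0 0 0"
  claw: -1

```text
time: 7.1
tool_pos: [0.6047, 0.0834, 0.0252]
ee_rot: [3.142, -0.0, 3.072]
wrist_force: [-0.2, -0.9, -0.4]
width: 0.0843
```

Call:
step_arm:
  increments: "0 0 0 0 0 0;0 0 -3 0 0 0;0 0 -4 0 0 0;0 0 -4 0 0 0;0 0 -4 0 0 0"

```text
time: 7.6
tool_pos: [0.6045, 0.0834, 0.1768]
ee_rot: [3.142, -0.0, 3.072]
wrist_force: [0.2, 1.0, 0.1]
width: 0.094
```

```bash
python3 go.py .54 -.17 .20 180
```

```text
at [0.6045 0.0834 0.1768] yaw 176.0 w 0.0940 t 7.60: shift cm 4.67 -25.73 -2.32 turn -0.070
```

Call:
step_arm:
  increments: "-0.3 -4.8 -0.5 0 0 0;-0.3 -4.8 -0.5 0 0 -0.07;-0.3 -4.8 -0.5 0 0 0;-0.3 -4.8 -0.5 0 0 0;-0.3 -4.8 -0.5 0 0 0"

```text
time: 8.1
tool_pos: [0.613, -0.1586, 0.2008]
ee_rot: [3.142, 0.0, -3.141]
wrist_force: [0.6, -0.3, 0.6]
width: 0.0943
```

Call:
step_arm:
  increments: "0 0 0 0 0 0;0 0 0 0 0 0;0 0 0 0 0 0"

```text
time: 8.4
tool_pos: [0.613, -0.1557, 0.2002]
ee_rot: [3.141, -0.0, -3.14]
wrist_force: [0.2, 0.8, 0.3]
width: 0.0943
```

```bash
python3 - <<'E'
from formers import *
o=get_obs();im=snapshot("wrist");cv2.imwrite("pics/w4.png",im[:,:,::-1]);np.save("pics/o4.npy",o,allow_pickle=True);print(o["tool_pos"],o["ee_rot"],o["qvel"].round(3))
C=cam("wrist",o);formers(im,C,.006,85)
E
```

```text
[ 0.61303625 -0.15571627  0.20015953] [ 3.14066159e+00 -4.66989959e-04 -3.14043232e+00] [ 0.022 -0.007  0.004 -0.002 -0.001 -0.001]
[392. 205.] c [603.4 -85.5] size [54.6 54. ] ang 1.6
[586. 208.] c [605.5  98.3] size [100.8  66.3] ang 87.3
[403.  43.] c [464.7 -83.2] size [59.4 37.5] ang 50.7
[576.  47.] c [469.3  63.6] size [75.2 78.4] ang 0.1
```

View pics/w4.png

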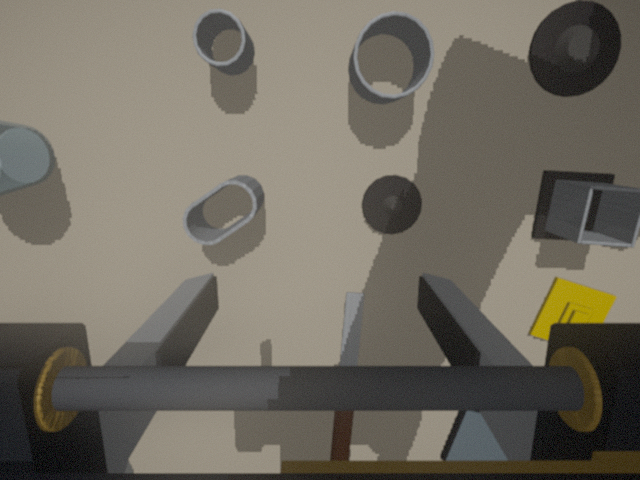

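The wrist view shows the square ring seated on its former at (600,210), the small former (392,205), large former (576,47), small ring (219,40), large ring (392,55) and oval ring (222,210). I'll zoom in on the rims.

```bash
python3 - <<'E'
from h import *
im=cv2.imread("pics/w4.png");
cv2.imwrite("pics/c4.png",cv2.resize(im[0:250,175:445],None,fx=2.4*1.2,fy=2.4,interpolation=cv2.INTER_CUBIC)[:600,:800])
E
```

```text
(no output)
```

View pics/c4.png

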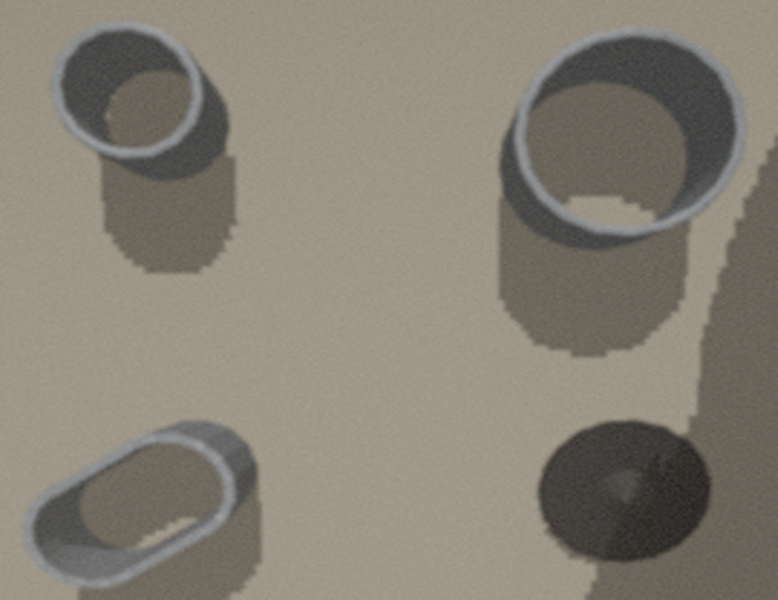

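The crop gives these rim spans (scale 2.88/2.4, offset 175/0): large x 515-745, y 30-237; small x 54-203, y 22-158; oval x 27-237, y 430-587. Next I extract the bright rim pixels and fit them.

```bash
cat > rim.py <<'E'
from h import *
def rim(im,C,box,z):
    x0,y0,x1,y1=box;s=im[y0:y1,x0:x1].astype(int);g=s.mean(2)
    m=((s[:,:,2]>s[:,:,0]-2)&(g>118)).astype(np.uint8)
    n,l,st,_=cv2.connectedComponentsWithStats(m,connectivity=8);k=1+st[1:,4].argmax()
    v,u=np.nonzero(l==k);P=ray(C,np.c_[u+x0,v+y0],z)[:,:2]*1000
    r=cv2.minAreaRect(P.astype(np.float32));e=cv2.fitEllipse(cv2.convexHull(P.astype(np.float32)))
    print(len(u),"rect",np.round(r[0],1),np.round(r[1],1),round(r[2],1),"ell",np.round(e[0],1),np.round(e[1],1),round(e[2],1))
E
python3 - <<'E'
from rim import *
o=np.load("pics/o4.npy",allow_pickle=True).item();C=cam("wrist",o);im=cv2.imread("pics/w4.png")[:,:,::-1]
rim(im,C,(345,5,440,110),.056);rim(im,C,(185,5,255,80),.048);rim(im,C,(175,165,270,255),.05)
for n,b,z in(("large",(630,133.5),.056),("small",(128.5,90),.048),("oval",(132,508),.05)):
    print(n,ray(C,[b[0]/2.88+175,b[1]/2.4],z)[0].round(4))
print(im[30,358],im[60,356],im[240,205],im[200,187])
E
python3 go.py .48 -.095 .02 180
```

```text
731 rect [483.4 -99.2] [57.8 58.2] 65.1 ell [483.5 -99.1] [58.2 58.5] 37.1
477 rect [ 469.7 -228.9] [38.  38.2] 6.2 ell [ 469.7 -228.9] [38.4 38.5] 12.7
666 rect [ 602.3 -235.3] [37.6 66.1] 34.6 ell [ 602.3 -235.3] [42.4 68.6] 34.6
large [ 0.4837 -0.0987  0.056 ]
small [ 0.4698 -0.2282  0.048 ]
oval [ 0.6016 -0.2343  0.05  ]
[153 146 131] [137 139 140] [115 115 115] [159 151 137]
at [ 0.6131 -0.1553  0.2003] yaw -179.9 w 0.0942 t 8.45: shift cm 13.30 6.05 18.03 turn 0.002
```

Call:
step_arm:
  increments: "0.6 -4 2 0 0 0;0.5 -4 2 0 0 0;0 0 2.5 0 0 0.14;0 0 2.5 0 0 0.14;0 0 0 0 0 0.14"

```text
time: 8.95
tool_pos: [0.5998, -0.234, 0.1051]
ee_rot: [3.141, -0.009, 2.718]
wrist_force: [-0.6, 0.3, 0.0]
width: 0.0936
```

Call:
step_arm:
  increments: "0 0 0 0 0 0.14;0 0 0 0 0 0.14;0 0 0 0 0 0.14;0 0 0 0 0 0.13;0 0 0 0 0 0"

```text
time: 9.45
tool_pos: [0.6025, -0.2349, 0.1105]
ee_rot: [3.141, -0.0, 2.175]
wrist_force: [0.8, -0.4, -0.0]
width: 0.0939
```

```bash
python3 - <<'E'
from rim import *
o=get_obs();im=snapshot("wrist");cv2.imwrite("pics/w5.png",im[:,:,::-1]);C=cam("wrist",o)
u,v=proj(C,[.602,-.235,.05])[0].astype(int);print(u,v);rim(im,C,(u-75,v-75,u+75,v+75),.05)
E
python3 go.py .602 -.235 .021 124.6
```

```text
316 256
949 rect [ 601.1 -233.2] [37.7 61. ] 33.3 ell [ 602.6 -234.6] [42.3 67.5] 36.4
at [ 0.6025 -0.2351  0.1105] yaw 124.7 w 0.0935 t 9.50: shift cm 0.04 -0.03 8.95 turn 0.002
```

Confirmed. Descending and gripping.

Call:
step_arm:
  increments: "0 0 3.5 0 0 0;0 0 3 0 0 0;0 0 1.9 0 0 0;0 0 0.5 0 0 0;0 0 0 0 0 0"

```text
time: 10.0
tool_pos: [0.6017, -0.2359, 0.0206]
ee_rot: [-3.141, -0.002, 2.174]
wrist_force: [-0.6, 0.3, 0.2]
width: 0.0941
```

Call:
step_arm:
  increments: "0 0 0 0 0 0;0 0 0 0 0 0;0 0 0 0 0 0;0 0 0 0 0 0;0 0 0 0 0 0"
  claw: 1

```text
time: 10.5
tool_pos: [0.6024, -0.2369, 0.022]
ee_rot: [3.141, 0.001, 2.172]
wrist_force: [0.4, 0.6, -1.0]
width: 0.0576
```

Call:
step_arm:
  increments: "0 0 0 0 0 0;0 0 0 0 0 0;0 0 0 0 0 0;0 0 0 0 0 0;0 0 0 0 0 0"

```text
time: 11.0
tool_pos: [0.6022, -0.2367, 0.0214]
ee_rot: [3.141, -0.0, 2.172]
wrist_force: [0.6, 0.4, -0.3]
width: 0.0377
```

Call:
step_arm:
  increments: "0 0 -1 0 0 0;0 0 -2.5 0 0 0;0 0 -2.5 0 0 0;0 0 -2.5 0 0 0;0 0 -1 0 0 0"

```text
time: 11.5
tool_pos: [0.6034, -0.2375, 0.1201]
ee_rot: [3.139, 0.004, 2.172]
wrist_force: [0.3, 0.4, -1.6]
width: 0.0374
```

```bash
python3 go.py .477 .2407 .0275 128.4
```

```text
at [ 0.6034 -0.2375  0.1201] yaw 124.4 w 0.0374 t 11.50: shift cm 46.59 16.62 9.26 turn -0.069
```

Call:
step_arm:
  increments: "3.5 1.25 0 0 0 0;3.9 1.4 0 0 0 0;3.9 1.4 0 0 0 0;3.9 1.4 0 0 0 0;3.9 1.4 0 0 0 0"

```text
time: 12.0
tool_pos: [0.5494, -0.0391, 0.1157]
ee_rot: [-3.141, -0.001, 2.171]
wrist_force: [1.4, 0.3, -1.6]
width: 0.0376
```

Call:
step_arm:
  increments: "3.9 1.4 0 0 0 0;3.9 1.4 0 0 0 0;3.9 1.4 0 0 0 0;3.9 1.4 0 0 0 0;3.9 1.4 0 0 0 0"

```text
time: 12.5
tool_pos: [0.4969, 0.1612, 0.1159]
ee_rot: [-3.141, -0.0, 2.172]
wrist_force: [0.9, -0.3, -1.3]
width: 0.0378
```

Call:
step_arm:
  increments: "3.9 1.4 0 0 0 0;3.5 1.2 1 0 0 0;0.6 0.2 1 0 0 -0.07;0 0 1 0 0 0;0 0 0 0 0 0"

```text
time: 13.0
tool_pos: [0.4744, 0.2408, 0.0841]
ee_rot: [-3.137, -0.001, 2.241]
wrist_force: [0.0, 0.5, -2.9]
width: 0.0378
```

```bash
python3 go.py .477 .2407 .0275 128.4;python3 - <<'E'
from formers import *
o=get_obs();im=snapshot("wrist");C=cam("wrist",o);print(o["qvel"].round(2))
a=np.radians(128.4);f=np.array([np.cos(a),np.sin(a)]);l=np.array([-f[1],f[0]])
t=np.linspace(0,2*np.pi,24,endpoint=False)
P=np.array([.477,.2407])+np.outer(.027*np.cos(t)+.014*np.sign(np.cos(t)),f)+np.outer(.027*np.sin(t),l)
v=im[:,:,::-1].copy();[cv2.circle(v,tuple(int(x) for x in q),2,(0,0,255),-1) for q in proj(C,np.c_[P,np.full(24,.006)])];cv2.imwrite("pics/w6.png",v)
E
```

```text
at [0.4744 0.2408 0.0841] yaw 128.4 w 0.0378 t 13.00: shift cm -0.17 0.20 5.66 turn -0.000
[-0.02 -0.01 -0.03  0.    0.02 -0.  ]
```

View pics/w6.png

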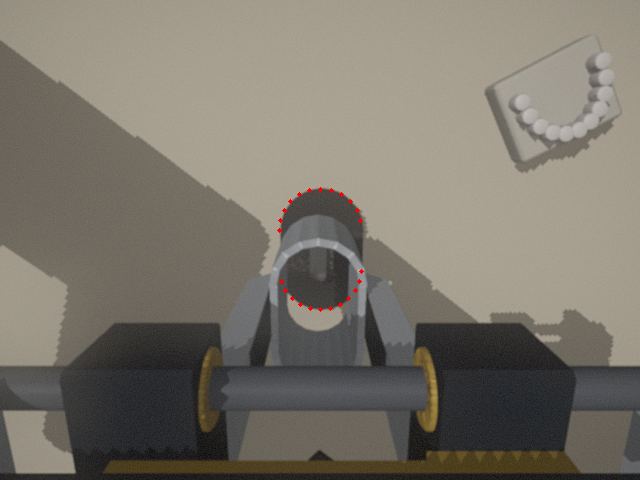

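The predicted oval outline (red) lies on the former, within about 1 px. Lowering.

Call:
step_arm:
  increments: "-0.15 0.15 2.3 0 0 0;0 0 2 0 0 0;0 0 0.8 0 0 0;0 0 0.3 0 0 0;0 0 0 0 0 0"

```text
time: 13.55
tool_pos: [0.4785, 0.2411, 0.0329]
ee_rot: [3.141, 0.0, 2.241]
wrist_force: [-0.4, 0.6, -1.9]
width: 0.0376
```

Call:
step_arm:
  increments: "0 0 0 0 0 0;0 0 0.1 0 0 0;0 0 0 0 0 0"

```text
time: 13.85
tool_pos: [0.4785, 0.2417, 0.0322]
ee_rot: [3.14, 0.0, 2.242]
wrist_force: [-0.7, -0.4, -1.1]
width: 0.0378
```

Call:
step_arm:
  increments: "0 0 0.1 0 0 0;0 0 0 0 0 0"

```text
time: 14.05
tool_pos: [0.478, 0.2415, 0.0305]
ee_rot: [3.141, -0.0, 2.242]
wrist_force: [-0.1, -0.7, -2.2]
width: 0.038
```

Call:
step_arm:
  increments: "0 0 0.1 0 0 0;0 0 0.1 0 0 0;0 0 0 0 0 0;0 0 0 0 0 0"

```text
time: 14.45
tool_pos: [0.478, 0.2414, 0.0284]
ee_rot: [-3.141, -0.0, 2.242]
wrist_force: [0.0, 0.9, -3.2]
width: 0.0378
```

Call:
step_arm:
  increments: "0 0 0.1 0 0 0;0 0 0 0 0 0"

```text
time: 14.65
tool_pos: [0.478, 0.2415, 0.0274]
ee_rot: [3.142, -0.0, 2.242]
wrist_force: [0.4, 1.3, -2.0]
width: 0.0375
```

Call:
step_arm:
  increments: "0 0 0.1 0 0 0;0 0 0 0 0 0"

```text
time: 14.85
tool_pos: [0.4781, 0.2415, 0.0274]
ee_rot: [3.141, 0.0, 2.242]
wrist_force: [-2.2, -0.1, 3.2]
width: 0.0379
```

Call:
step_arm:
  increments: "0 0 -0.1 0 0 0;0 0 0 0 0 0;0 0 0 0 0 0;0 0 0 0 0 0;0 0 0 0 0 0"
  claw: -1

```text
time: 15.35
tool_pos: [0.478, 0.2415, 0.0273]
ee_rot: [-3.142, -0.0, 2.242]
wrist_force: [-0.4, 0.2, -1.0]
width: 0.0741
```

Call:
step_arm:
  increments: "0 0 0 0 0 0;0 0 -2 0 0 0;0 0 -3 0 0 0;0 0 -3 0 0 0;0 0 -3 0 0 0"

```text
time: 15.85
tool_pos: [0.4779, 0.2414, 0.1384]
ee_rot: [-3.141, -0.0, 2.242]
wrist_force: [0.8, -0.1, -0.7]
width: 0.094
```

```bash
python3 go.py .4835 -.099 .021
```

```text
at [0.4779 0.2414 0.1384] yaw 128.4 w 0.0940 t 15.85: shift cm -27.01 -20.72 11.74
```

Call:
step_arm:
  increments: "-3 -2.3 0 0 0 0;-3.5 -2.7 0 0 0 0;-3.5 -2.7 0 0 0 0;-3.5 -2.7 0 0 0 0;-3.5 -2.7 0 0 0 0"

```text
time: 16.35
tool_pos: [0.4809, 0.0253, 0.1376]
ee_rot: [3.141, 0.0, 2.242]
wrist_force: [-0.4, 0.2, 0.2]
width: 0.0939
```

Call:
step_arm:
  increments: "-3.5 -2.7 0 0 0 0;-3.5 -2.7 0 0 0 0;-3 -2.2 1 0 0 0;0 0 1 0 0 0;0 0 0 0 0 0"

```text
time: 16.85
tool_pos: [0.4825, -0.0987, 0.1156]
ee_rot: [-3.14, -0.004, 2.24]
wrist_force: [-0.5, 0.2, 0.3]
width: 0.0942
```

```bash
python3 - <<'E'
from rim import *
o=get_obs();im=snapshot("wrist");cv2.imwrite("pics/w7.png",im[:,:,::-1]);C=cam("wrist",o)
u,v=proj(C,[.4835,-.099,.056])[0].astype(int);print(u,v);rim(im,C,(u-75,v-75,u+75,v+75),.056)
E
python3 go.py .4835 -.099 .021
```

```text
318 258
1010 rect [483.  -96.9] [58.4 55.4] 15.5 ell [483.3 -98.5] [58.2 59.1] 74.5
at [ 0.483  -0.098   0.1164] yaw 128.4 w 0.0942 t 16.90: shift cm -0.11 -0.03 9.54
```

Call:
step_arm:
  increments: "-0.05 0 3.5 0 0 0;0 0 3.5 0 0 0;0 0 2 0 0 0;0 0 0.5 0 0 0;0 0 0 0 0 0"

```text
time: 17.4
tool_pos: [0.484, -0.0978, 0.0224]
ee_rot: [-3.141, -0.001, 2.244]
wrist_force: [0.5, 0.4, -1.1]
width: 0.0942
```

Call:
step_arm:
  increments: "0 0 0 0 0 0;0 0 0 0 0 0;0 0 0 0 0 0;0 0 0 0 0 0;0 0 0 0 0 0"
  claw: 1

```text
time: 17.9
tool_pos: [0.4842, -0.0994, 0.0229]
ee_rot: [3.141, 0.001, 2.242]
wrist_force: [0.0, 0.5, 2.1]
width: 0.0579
```

Call:
step_arm:
  increments: "0 0 0 0 0 0;0 0 0 0 0 0"

```text
time: 18.1
tool_pos: [0.4843, -0.0994, 0.023]
ee_rot: [3.142, 0.001, 2.242]
wrist_force: [-2.0, -0.8, 4.3]
width: 0.0582
```

Call:
step_arm:
  increments: "0 0 -1 0 0 0;0 0 -2.5 0 0 0;0 0 -2.5 0 0 0;0 0 0 0 0 0"

```text
time: 18.5
tool_pos: [0.4867, -0.0998, 0.0863]
ee_rot: [3.137, 0.006, 2.242]
wrist_force: [0.5, -0.7, -1.2]
width: 0.0584
```

```bash
python3 go.py .4695 .0647 .0275
```

```text
at [ 0.4867 -0.0998  0.0863] yaw 128.4 w 0.0584 t 18.50: shift cm 13.96 8.88 5.88
```

Call:
step_arm:
  increments: "3 1.9 0 0 0 0;3.8 2.4 0 0 0 0;3.8 2.4 0 0 0 0;3.1 2 0 0 0 0;0 0 0 0 0 0"

```text
time: 19.0
tool_pos: [0.4653, 0.0663, 0.0809]
ee_rot: [-3.141, -0.004, 2.247]
wrist_force: [0.3, 0.6, -2.1]
width: 0.0582
```

Call:
step_arm:
  increments: "0 0 0 0 0 0;0 0 0 0 0 0"

```text
time: 19.2
tool_pos: [0.4667, 0.0615, 0.0816]
ee_rot: [-3.14, -0.0, 2.241]
wrist_force: [0.3, -0.2, -2.0]
width: 0.0584
```

```bash
python3 go.py .4695 .0647 .029;python3 - <<'E'
from formers import *
o=get_obs();im=snapshot("wrist");C=cam("wrist",o)
t=np.linspace(0,2*np.pi,24,endpoint=False)
P=np.array([.4695,.0647])+.038*np.c_[np.cos(t),np.sin(t)]
v=im[:,:,::-1].copy();[cv2.circle(v,tuple(int(x) for x in q),2,(0,0,255),-1) for q in proj(C,np.c_[P,np.full(24,.006)])];cv2.imwrite("pics/w8.png",v)
E
```

```text
at [0.4667 0.0615 0.0816] yaw 128.4 w 0.0584 t 19.20: shift cm 0.08 0.42 5.26
```

View pics/w8.png

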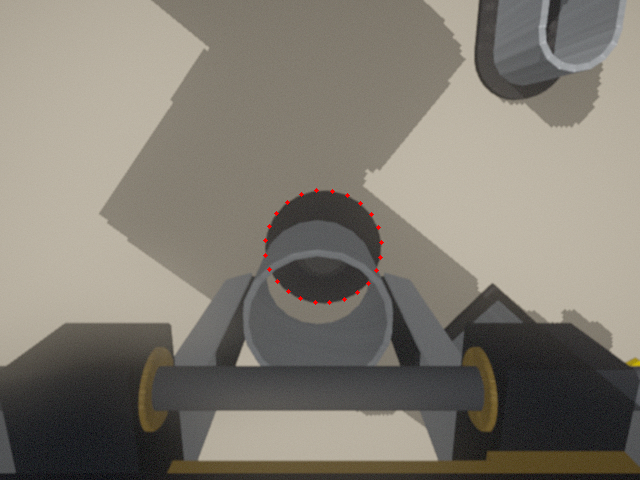

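The large former's outline matches the prediction, and the oval ring at the upper right looks seated. Lowering.

Call:
step_arm:
  increments: "0.05 0.2 1.8 0 0 0;0.05 0.2 1.8 0 0 0;0 0 0.8 0 0 0;0 0 0.3 0 0 0;0 0 0 0 0 0"

```text
time: 19.75
tool_pos: [0.4696, 0.0649, 0.0353]
ee_rot: [-3.141, -0.0, 2.241]
wrist_force: [-0.6, -0.1, -1.9]
width: 0.0581
```

Call:
step_arm:
  increments: "0 0 0 0 0 0;0 0 0.1 0 0 0;0 0 0 0 0 0"

```text
time: 20.05
tool_pos: [0.47, 0.0656, 0.0351]
ee_rot: [3.141, 0.001, 2.242]
wrist_force: [-0.0, -0.7, -1.1]
width: 0.0584
```

Call:
step_arm:
  increments: "0 0 0.1 0 0 0;0 0 0 0 0 0"

```text
time: 20.25
tool_pos: [0.4696, 0.0656, 0.0335]
ee_rot: [3.141, -0.0, 2.242]
wrist_force: [-0.4, -0.8, -1.4]
width: 0.0578
```

Call:
step_arm:
  increments: "0 0 0.1 0 0 0;0 0 0 0 0 0"

```text
time: 20.45
tool_pos: [0.4695, 0.0656, 0.0324]
ee_rot: [-3.141, -0.0, 2.242]
wrist_force: [0.4, -0.2, -2.5]
width: 0.0584
```

Call:
step_arm:
  increments: "0 0 0.1 0 0 0;0 0 0.1 0 0 0;0 0 0.1 0 0 0;0 0 0 0 0 0"

```text
time: 20.85
tool_pos: [0.4694, 0.0656, 0.0292]
ee_rot: [-3.141, -0.0, 2.242]
wrist_force: [-1.1, -1.2, -2.1]
width: 0.0581
```

Call:
step_arm:
  increments: "0 0 0.1 0 0 0;0 0 0 0 0 0"

```text
time: 21.05
tool_pos: [0.4697, 0.0656, 0.029]
ee_rot: [3.141, 0.0, 2.242]
wrist_force: [-1.9, 0.2, 1.5]
width: 0.058
```

Call:
step_arm:
  increments: "0 0 0.1 0 0 0;0 0 0 0 0 0"

```text
time: 21.25
tool_pos: [0.4697, 0.0656, 0.0289]
ee_rot: [3.141, 0.0, 2.242]
wrist_force: [-3.7, 0.1, 7.5]
width: 0.0584
```

Call:
step_arm:
  increments: "0 0 -0.2 0 0 0;0 0 0 0 0 0;0 0 0 0 0 0;0 0 0 0 0 0;0 0 0 0 0 0"
  claw: -1

```text
time: 21.75
tool_pos: [0.4695, 0.0655, 0.0292]
ee_rot: [-3.141, -0.0, 2.242]
wrist_force: [-0.2, -0.3, -0.2]
width: 0.0927
```

Call:
step_arm:
  increments: "0 0 0 0 0 0;0 0 -2 0 0 0;0 0 -3 0 0 0;0 0 -3 0 0 0;0 0 -3 0 0 0"

```text
time: 22.25
tool_pos: [0.4694, 0.0656, 0.1404]
ee_rot: [-3.141, -0.0, 2.242]
wrist_force: [0.2, -0.1, 0.1]
width: 0.0941
```

```bash
python3 go.py .4697 -.2288 .02
```

```text
at [0.4694 0.0656 0.1404] yaw 128.4 w 0.0941 t 22.25: shift cm -23.08 -18.28 12.04
```

Call:
step_arm:
  increments: "-3 -2.4 0 0 0 0;-3.5 -2.8 0 0 0 0;-3.5 -2.8 0 0 0 0;-3.5 -2.8 0 0 0 0;-3.5 -2.8 0 0 0 0"

```text
time: 22.75
tool_pos: [0.4685, -0.1538, 0.1396]
ee_rot: [3.141, 0.0, 2.242]
wrist_force: [1.0, 0.5, 0.3]
width: 0.094
```

Call:
step_arm:
  increments: "-3.5 -2.7 0 0 0 0;-2.6 -2 1.5 0 0 0;0 0 1 0 0 0;0 0 0 0 0 0;0 0 0 0 0 0"

```text
time: 23.25
tool_pos: [0.4698, -0.2281, 0.1142]
ee_rot: [3.141, -0.001, 2.243]
wrist_force: [0.4, 0.2, -0.8]
width: 0.0936
```

```bash
python3 - <<'E'
from rim import *
o=get_obs();im=snapshot("wrist");cv2.imwrite("pics/w9.png",im[:,:,::-1]);C=cam("wrist",o)
u,v=proj(C,[.4697,-.2288,.048])[0].astype(int);print(u,v);rim(im,C,(u-55,v-55,u+55,v+55),.048)
E
python3 go.py .4697 -.2288 .02
```

```text
316 254
573 rect [ 469.6 -228.8] [38.1 38.2] 23.9 ell [ 469.5 -228.9] [38.  38.8] 66.2
at [ 0.4702 -0.2281  0.1148] yaw 128.5 w 0.0939 t 23.30: shift cm -0.03 -0.08 9.48
```

Call:
step_arm:
  increments: "0 -0.1 3.5 0 0 0;0 0 3.5 0 0 0;0 0 2 0 0 0;0 0 0.5 0 0 0;0 0 0 0 0 0"

```text
time: 23.8
tool_pos: [0.4693, -0.2288, 0.0197]
ee_rot: [3.141, -0.0, 2.243]
wrist_force: [0.5, -0.4, 0.9]
width: 0.0936
```

Call:
step_arm:
  increments: "0 0 0 0 0 0;0 0 0 0 0 0;0 0 0 0 0 0;0 0 0 0 0 0;0 0 0 0 0 0"
  claw: 1

```text
time: 24.3
tool_pos: [0.4693, -0.23, 0.0199]
ee_rot: [3.141, 0.001, 2.242]
wrist_force: [0.0, -0.1, -0.4]
width: 0.0577
```

Call:
step_arm:
  increments: "0 0 0 0 0 0;0 0 0 0 0 0;0 0 0 0 0 0;0 0 0 0 0 0;0 0 0 0 0 0"

```text
time: 24.8
tool_pos: [0.4691, -0.2297, 0.0194]
ee_rot: [3.141, -0.0, 2.242]
wrist_force: [0.6, -0.3, -0.9]
width: 0.0393
```

Call:
step_arm:
  increments: "0 0 -1 0 0 0;0 0 -2.5 0 0 0;0 0 -2 0 0 0;0 0 0 0 0 0"

```text
time: 25.2
tool_pos: [0.4713, -0.2311, 0.0783]
ee_rot: [3.139, 0.007, 2.242]
wrist_force: [1.3, -0.0, -1.3]
width: 0.0391
```

```bash
python3 go.py .6035 -.0855 .0275
```

```text
at [ 0.4713 -0.2311  0.0783] yaw 128.4 w 0.0391 t 25.20: shift cm 3.18 19.41 5.08
```

Call:
step_arm:
  increments: "0.6 3.5 0 0 0 0;0.7 4.2 0 0 0 0;0.7 4.2 0 0 0 0;0.7 4.2 0 0 0 0;0.5 3.2 0 0 0 0"

```text
time: 25.7
tool_pos: [0.601, -0.0825, 0.0731]
ee_rot: [-3.141, -0.002, 2.243]
wrist_force: [0.5, -0.2, -0.9]
width: 0.039
```

Call:
step_arm:
  increments: "0 0 0 0 0 0;0 0 0 0 0 0;0 0 0 0 0 0"

```text
time: 26.0
tool_pos: [0.5993, -0.0854, 0.0736]
ee_rot: [-3.14, -0.001, 2.241]
wrist_force: [0.1, -0.1, -1.5]
width: 0.0393
```

```bash
python3 go.py .6035 -.0855 .0255;python3 - <<'E'
from formers import *
o=get_obs();im=snapshot("wrist");C=cam("wrist",o)
t=np.linspace(0,2*np.pi,24,endpoint=False)
P=np.array([.6035,-.0855])+.028*np.c_[np.cos(t),np.sin(t)]
v=im[:,:,::-1].copy();[cv2.circle(v,tuple(int(x) for x in q),2,(0,0,255),-1) for q in proj(C,np.c_[P,np.full(24,.006)])];cv2.imwrite("pics/w10.png",v)
E
```

```text
at [ 0.5993 -0.0854  0.0736] yaw 128.4 w 0.0393 t 26.00: shift cm -0.27 0.33 4.81
```

View pics/w10.png

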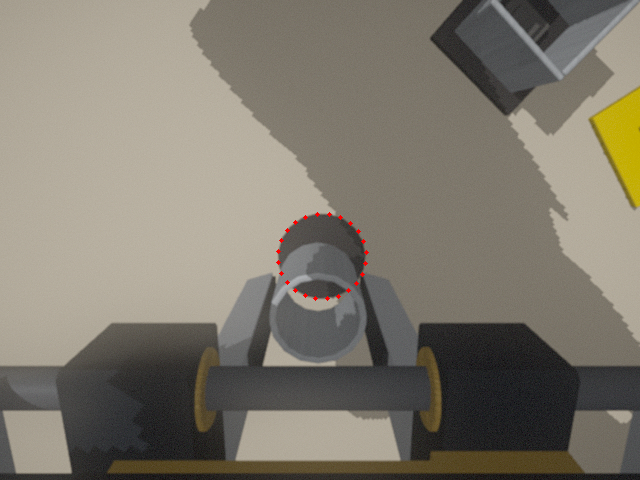

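The small former's outline matches the prediction. Lowering.

Call:
step_arm:
  increments: "-0.1 0.15 1.7 0 0 0;-0.15 0.15 1.6 0 0 0;0 0 0.6 0 0 0;0 0 0.3 0 0 0;0 0 0 0 0 0"

```text
time: 26.55
tool_pos: [0.6038, -0.085, 0.0319]
ee_rot: [-3.141, -0.001, 2.241]
wrist_force: [-0.4, 0.0, -0.9]
width: 0.0392
```

Call:
step_arm:
  increments: "0 0 0 0 0 0;0 0 0.1 0 0 0;0 0 0.1 0 0 0;0 0 0 0 0 0;0 0 0 0 0 0"

```text
time: 27.05
tool_pos: [0.6043, -0.0847, 0.0306]
ee_rot: [3.141, 0.0, 2.242]
wrist_force: [0.0, -0.5, -0.9]
width: 0.0392
```

Call:
step_arm:
  increments: "0 0 0.1 0 0 0;0 0 0 0 0 0"

```text
time: 27.25
tool_pos: [0.6042, -0.0847, 0.0293]
ee_rot: [-3.141, -0.0, 2.242]
wrist_force: [-0.2, -0.3, -0.8]
width: 0.0393
```

Call:
step_arm:
  increments: "0 0 0.1 0 0 0;0 0 0 0 0 0"

```text
time: 27.45
tool_pos: [0.6041, -0.0848, 0.0283]
ee_rot: [-3.141, -0.0, 2.242]
wrist_force: [-0.5, 1.4, -0.3]
width: 0.0391
```

Call:
step_arm:
  increments: "0 0 0.1 0 0 0;0 0 0 0 0 0"

```text
time: 27.65
tool_pos: [0.6042, -0.0847, 0.0273]
ee_rot: [-3.142, -0.0, 2.242]
wrist_force: [0.2, 0.3, -1.3]
width: 0.0394
```

Call:
step_arm:
  increments: "0 0 0.1 0 0 0;0 0 0 0 0 0"

```text
time: 27.85
tool_pos: [0.6041, -0.0848, 0.0263]
ee_rot: [-3.141, -0.0, 2.242]
wrist_force: [-0.4, -0.6, -0.9]
width: 0.0393
```

Call:
step_arm:
  increments: "0 0 0.1 0 0 0;0 0 0 0 0 0"

```text
time: 28.05
tool_pos: [0.6043, -0.0848, 0.0255]
ee_rot: [3.141, 0.0, 2.242]
wrist_force: [-0.1, 0.9, -1.1]
width: 0.0391
```

Call:
step_arm:
  increments: "0 0 0.1 0 0 0;0 0 0 0 0 0"

```text
time: 28.25
tool_pos: [0.6044, -0.0848, 0.0254]
ee_rot: [3.141, 0.0, 2.242]
wrist_force: [-2.4, 0.1, 3.6]
width: 0.0395
```

Call:
step_arm:
  increments: "0 0 -0.1 0 0 0;0 0 0 0 0 0;0 0 0 0 0 0;0 0 0 0 0 0;0 0 0 0 0 0"
  claw: -1

```text
time: 28.75
tool_pos: [0.6042, -0.0848, 0.0252]
ee_rot: [-3.142, -0.0, 2.242]
wrist_force: [0.9, 0.4, -0.9]
width: 0.0757
```

Call:
step_arm:
  increments: "0 0 0 0 0 0;0 0 -2 0 0 0;0 0 -4 0 0 0;0 0 -4 0 0 0;0 0 -5 0 0 0"

```text
time: 29.25
tool_pos: [0.6031, -0.0846, 0.175]
ee_rot: [-3.139, -0.003, 2.242]
wrist_force: [0.6, -0.5, -0.1]
width: 0.0943
```

Call:
step_arm:
  increments: "2 3.5 -4 0 0 -0.13;2 3.5 -3 0 0 -0.13;2 3 -2 0 0 -0.13;1 3 0 0 0 -0.13;0 0 0 0 0 0"

```text
time: 29.75
tool_pos: [0.6357, 0.058, 0.2616]
ee_rot: [3.139, 0.002, 2.768]
wrist_force: [-0.4, 0.5, 0.5]
width: 0.0942
```

```bash
python3 - <<'E'
from h import *
o=get_obs();print(o["tool_pos"],o["ee_rot"],o["time"])
im=snapshot("wrist");cv2.imwrite("pics/w11.png",im[:,:,::-1]);C=cam("wrist",o)
for z,P in((.054,[.604,-.0853]),(.062,[.4695,.065]),(.056,[.4775,.241]),(.056,[.605,.0835])): print(proj(C,[*P,z]).round())
s=snapshot("scene");d=snapshot("side")
cv2.imwrite("pics/sd.png",np.hstack([cv2.resize(s[110:410,200:520],(400,375)),cv2.resize(d[80:440,180:460],(400,375))])[:,:,::-1] if 0 else np.hstack([cv2.resize(s[110:410,200:520],None,fx=1.25,fy=1.25),cv2.resize(d[100:400,200:500],None,fx=1.25,fy=1.25)])[:,:,::-1])
E
```

```text
[0.63573004 0.05804336 0.26155474] [3.13929455e+00 1.51363064e-03 2.76825289e+00] 29.75
[[168. 236.]]
[[253.  33.]]
[[451. -40.]]
[[330. 173.]]
```

View pics/w11.png

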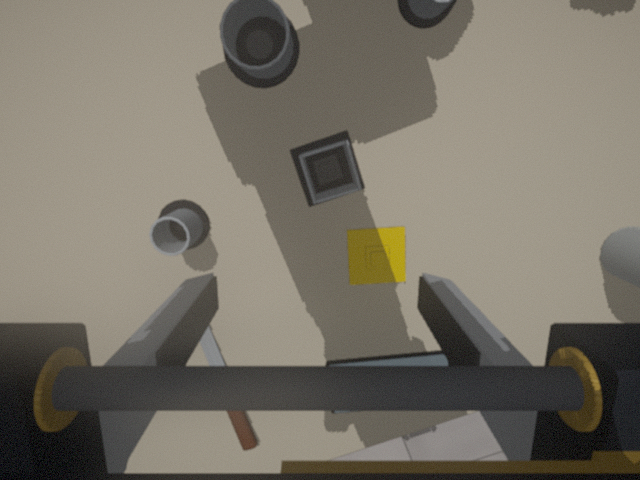

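View pics/sd.png

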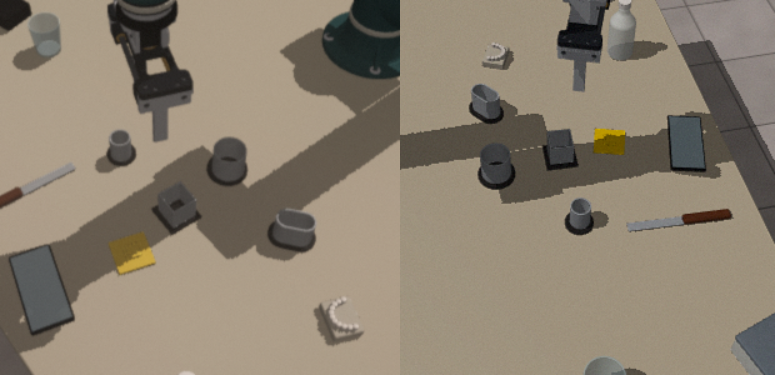

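All four rings sit upright on their formers. In the wrist view the rim centres are at small (170,236), large (256,33) and square (331,172), within 3 px of prediction. The cast and beaker are where they were, so I'm handing in.

Call:
step_arm:
  increments: "0 0 0 0 0 0;0 0 0 0 0 0;0 0 0 0 0 0;0 0 0 0 0 0;0 0 0 0 0 0"

```text
time: 30.4
tool_pos: [0.6352, 0.0537, 0.2606]
ee_rot: [3.142, -0.0, 2.761]
wrist_force: [0.0, 0.5, 0.1]
width: 0.0942
```

```bash
python3 -c "
from bench import *
print(close_job())"
```

```text
the job is handed in; nothing more can be done
None
```

All four rings (square, oval, large, small) are on their own formers, and I handed the job in at about 30 s. Each ring was gripped from outside and lowered until the wrist force showed it resting on the plate. It was then released and the arm backed away.

**Final checks:** in the last wrist, scene and side pictures all four rings stand upright and released on their formers. The wrist-view rim centres of the small, large and square rings were within about 3 px of prediction. The oval ring was cut off in that view, so I judged it from the scene and side pictures. Before lowering, the oval and square rings were turned to the outlines measured for their formers. The cast, beaker and yellow decoy look untouched.

**Disagreements:**
- The scene and side cameras put positions up to 6 mm from the wrist camera's in y, so I used the wrist camera's values for both rings and formers.
- The large ring read 58.4 mm in the jaws against its nominal 60 mm. Contact still came at the expected height.

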